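# Press the screw cap onto a lamp housing and stand it on the curing rack

## Robot

A 7-joint arm with a two-finger parallel gripper is mounted at the origin on the work surface. World frame = base frame: x ahead of the robot, y to its left, z up, the work surface at z = 0. Lengths are in m, angles in degrees, forces in N, time in s.
With the tool pointing down it reaches from about 0.4 to 0.85 m from the base axis. Payload 4.5 kg.
Tool frame: the origin (TCP) lies at the very end of the fingers, on their centre line; the grasp point (between the pads) lies 19 mm behind it (robot.tcp_to_grasp is the z of the grasp point in the tool frame, in m); z points along the fingers, y is the line along which they close (so a half turn about z gives the same grasp; the last joint's range is limited). The gripper opens to 88 mm and grips with 3 to 60 N. Pads are 18 mm wide; open, the fingers measure 123 mm over their backs; the gripper's body (75 mm by 187 mm) begins 45 mm behind the grasp point.
Start: joints at [70.462, 39.483, -11.15, 89.685, 9.013, 51.709, -12.324], TCP at [0.229, -0.582, 0.239] pointing down, gripper open.
Joint ranges: [-172.22, 172.22], [-26.19, 119.32], [-84.43, 86.54], [7.71, 146.69], [-57.33, 237.33], [2.42, 119.75], [-152.13, 152.13]. Speed limits (degrees/s): [147.25, 147.25, 180, 180, 180, 180, 180].

## Interface

Orientations are given as [roll, pitch, yaw] about the fixed x, y, z axes, in that order (R = Rz(yaw) Ry(pitch) Rx(roll)).
In Python, from cell import observe, vision, job, robot gives the robot as it stands.
- The arm moves only by the tool drive_tool, never from a script. Its argument "deltas" is a list that holds one entry, the list of rows, each a list of 5 numbers: the shift along the tool's x, y, z in cm, then the turn about the tool's z in rad, then the opening, from 0 (shut) to 1 (fully open). A call has 1 to 10 rows; each row shifts and turns the commanded pose from where the row before left it, along the tool's axes as they then stand; what a row does not reach is not made up. A row lasts 1/10 s, in which the tool goes at most 50 mm and 8.59 degrees, less where a joint would pass 70% of its speed; a pose out of reach is approached as far as the arm can. A call is refused whole if a number of a shift passes 5 or a number of a turn 0.15, either way. A call with a gripper value outside its range is refused whole. The fingers move at their own pace and stop on an object; "grip_force" is the grip in N (left out, the last holds). Time passes only in rows, so rows that do not move let the fingers close. It gives the time, the measured TCP pose, the force, the opening and the grip force at its end, in the units of the state.
- observe(): the state, without advancing time (a new reading comes with each control period).
- vision.capture(name): name is "scene" or "top" or "wrist"; returns a dict with "image" (420x560x3 uint8, blue, green, red), "z_map" (420x560 float32, m along the optical axis (not along the pixel's ray), 0 where there is no reading), "intrinsics" (3x3 intrinsics, pixels), "world_to_cam" (4x4, takes a point from world to camera coordinates). Camera axes: x right, y up, looking along -z (the intrinsics and any distortion apply to the point x, -y, -z); pixel columns grow to the right and rows downward; lengths in m; the calibration is good to about 2 mm. A picture is of the moment at which its call begins.
- job.hand_in(): hands the job in; it is judged then, once.
The state is a dict: "t": time; "qpos": joint angles; "joint_velocities": joint speeds; "joint_efforts": joint torques, N m; "eef_pos": TCP position; "orientation": TCP orientation; "wrist_force": force on the tool from outside, world axes, zero at the start; "ft_torque": the same for the moment, N m; "opening": opening from 0.0 (shut) to 1.0 (fully open); "grasp_force": force on a finger pad.
Only numpy, scipy, OpenCV 4.12 (cv2) and the standard library are available. Lean on these libraries where they do the work, as an engineer would, in place of code of your own. Each camera call takes 0.05 s, during which the arm holds its last target. There are 200 camera calls.

## Task

One lamp housing lies on its side on the green mat, its metal screw cap not yet pushed all the way on. Turn it mouth down over the post of the clamp fixture, swing the toggle clamp over centre onto the cap so that the cap is pressed fully home, and swing the clamp fully back open. Then lift the housing off and seat it mouth down on the one free peg of the curing rack, fully down; leave the two housings already on the rack and the other things on the mat where they are.

Things in the scene. Friction and masses are not known exactly. Their poses are not given: they have to be found in the camera images.
- housing: The lamp housing to work on: white finned plastic cup with a narrower metal screw cap at its closed end, lying on its side. Origin: centre of the mouth rim (24 mm above the mat at the start). z axis: along the housing from mouth to cap; level at the start with the mouth towards the fixture's side (0.9 to 1.6 rad right of straight ahead), up when it stands mouth down. About 90 g.
- housing_mid (a point): Middle of the housing's finned body, on its axis, 25 mm from the mouth; axes as the housing. Body 48 to 50 mm across (ten flats, so it does not roll), z = 0 to 50 mm from the mouth; wall 3 mm; cavity 41 mm across, 49 mm deep. Screw cap 27 mm across, z = 56 to 80 mm when home.
- screw_cap (a joint): How far the screw cap stands proud of its place on the housing, m: 0.0025 to 0.0045 at the start, 0 when pressed home. Moves along the housing's axis against about 5 N of friction.
- post_seat (a point): Clamp fixture: centre of the top face of the post's round foot (46 mm across, 14 mm high, on a 12 mm base plate 215 x 110 mm), where the mouth rim rests; 26 mm above the mat. The white post rises 43 mm from it: 38 mm across for 12 mm, then tapering to 17 mm. z up; x from the post to the clamp, whose block (46 mm wide, 60 mm high) begins 67 mm from the post's axis.
- handle_pivot (a point): Axis of the toggle clamp's handle, 123 mm beyond the post's axis in the fixture's +x, 87 mm above the mat; axes as the fixture's: the handle turns about y, in the x-z plane.
- clamp_grip (a point): On the black rubber grip of the clamp handle, 95 mm from its pivot. The grip is round, 16 mm across, from 50 to 121 mm from the pivot; this point's z axis runs out along the handle. Open, the handle leans back (away from the post) 1.18 rad from upright; clamped, it leans 0.10 rad towards the post.
- clamp_arm: The clamp's steel arm with the rubber-tipped spindle at its end, 80 mm from its pivot. Origin at the pivot, 80 mm beyond the post's axis in the fixture's +x, 125 mm above the mat. Open, the arm stands upright (its end 215 mm above the mat, the spindle pointing to the post's side); clamped, it lies level over the post.
- clamp (a joint): Angle of the clamp's handle, rad: about 0 at the start (open, arm up), growing as it is swung up and towards the post. Over centre at 1.20, stop at 1.28, where it stays locked. Links carry the arm down with it. Needs under 10 N at the grip; let go half-way, it may fall to either side.
- free_seat (a point): Curing rack: centre of the top face of the free peg's foot, where the mouth rim rests, 24 mm above the mat. Foot and peg as on the fixture. z up; the rack (plate 10 x 105 x 330 mm, fixed) has three pegs 100 mm apart in a row along y; the free one may be any of the three.
- housing_b: A finished housing standing mouth down on a rack peg, 80 mm tall, not fixed; leave it. Origin: centre of its mouth, z up.
- housing_c: The other finished housing on the rack; as housing_b.
- globe_a: Opal lamp globe, 60 mm across, 63 mm tall, standing loose on the mat (bystander). Origin: centre of its underside.
- globe_b: A second opal globe, as globe_a (bystander).
- glue: White glue bottle, 40 mm across, 110 mm tall, standing on the mat (bystander). Origin: centre of its underside.
- tape: Roll of clear tape lying flat, 90 mm across, 24 mm high (bystander). Origin: centre of its underside.
- driver: Screwdriver lying on the mat, 190 mm long (bystander). Origin: under its middle.
Things that resemble listed ones, but are neither listed nor needed, are in the scene too. What is shaped like the housing but purple is not meant.

How it is judged:
By the outcome, as a careful person would: the job done as asked, in the order asked, and still so for the second after the job is handed in, with the robot touching nothing.
It also fails if it takes over 72 s, if anything falls off the work surface, if the arm or the gripper's body presses on something with over 40 N, if the wrist force passes 120 N, or if a joint passes its speed limit or range.

## Working session

There is one attempt and no reset: what is moved stays moved. The work goes in short steps, Python scripts to look and compute and a tool call to move; the robot and the scene stay as the last step left them, time stands still between calls to the robot, and variables do not carry over. Pictures are saved under pics/ and viewed, at most 11 in all, crops included, and the job is handed in when it is done.

Besides the shell and the picture viewer there is one more tool, called after "Call:" by a JSON object that holds its "fn" and its "kwargs". drive_tool: Moves the arm, as the interface text tells. Its arguments: {"type":"object","properties":{"deltas":{"type":"array"},"grip_force":{"type":"number"}},"required":["deltas"]}

```bash
ls; mkdir -p pics; cat > h.py <<'E'
import numpy as np, cv2
from cell import observe, vision, job, robot
def cap(n):
    c=vision.capture(n); np.savez(f'pics/{n}.npz',**c); return c
def load(n): return dict(np.load(f'pics/{n}.npz'))
def cloud(c):
    K=c['intrinsics'];z=c['z_map'];h,w=z.shape
    u,v=np.meshgrid(np.arange(w),np.arange(h))
    x=(u-K[0,2])/K[0,0]*z; y=(v-K[1,2])/K[1,1]*z
    P=np.stack([x,-y,-z,np.ones_like(z)],-1)
    W=P@np.linalg.inv(c['world_to_cam']).T
    W=W[...,:3]; W[z==0]=np.nan
    return W
E
python3 - <<'E'
from h import *
s=observe(); print(s); print([a for a in dir(robot) if a[0]!='_'])
a=cap('scene');b=cap('top')
for c in (a,b): print(c['intrinsics'],np.linalg.inv(c['world_to_cam']).round(3),[k for k in c])
cv2.imwrite('pics/s1.png',a['image']); cv2.imwrite('pics/t1.png',b['image'])
E
```

```text
pics
{'t': 0.0, 'qpos': array([ 70.46255639,  39.53308997, -11.14436601,  89.74602581,
         9.01265508,  51.71067855, -12.3251462 ]), 'joint_velocities': array([ 0.03835198, -0.02354622, -0.04782231,  0.05244256,  0.04560402,
       -0.1591658 , -0.07204986]), 'joint_efforts': array([ 3.01371711e-04, -5.27562082e+01, -1.26690287e+00, -1.53426611e+01,
       -5.26867993e-02,  6.51384107e-03,  1.58420467e-04]), 'eef_pos': array([ 0.22850814, -0.58102851,  0.2379055 ]), 'orientation': array([-1.79892409e+02,  8.40203334e-03,  2.14778588e+01]), 'wrist_force': array([ 0.71604061, -0.11840695,  0.8090478 ]), 'ft_torque': array([ 0.00317215,  0.06407999, -0.01225173]), 'grasp_force': 0.0, 'opening': 1.0037983321034747}
['Unreachable', 'tcp_to_grasp']
[[506.34944897   0.         284.06897134]
 [  0.         506.34944897 211.55906998]
 [  0.           0.           1.        ]] [[-0.714 -0.55   0.433  1.107]
 [ 0.701 -0.551  0.454  0.55 ]
 [-0.011  0.627  0.779  1.059]
 [ 0.     0.     0.     1.   ]] ['image', 'z_map', 'intrinsics', 'world_to_cam']
[[471.90719599   0.         274.19889946]
 [  0.         471.90719599 202.78016503]
 [  0.           0.           1.        ]] [[-1.000e-03  9.900e-01 -1.430e-01  4.150e-01]
 [-1.000e+00 -2.000e-03 -8.000e-03 -1.000e-03]
 [-9.000e-03  1.430e-01  9.900e-01  1.208e+00]
 [ 0.000e+00  0.000e+00  0.000e+00  1.000e+00]] ['image', 'z_map', 'intrinsics', 'world_to_cam']
```

View pics/s1.png

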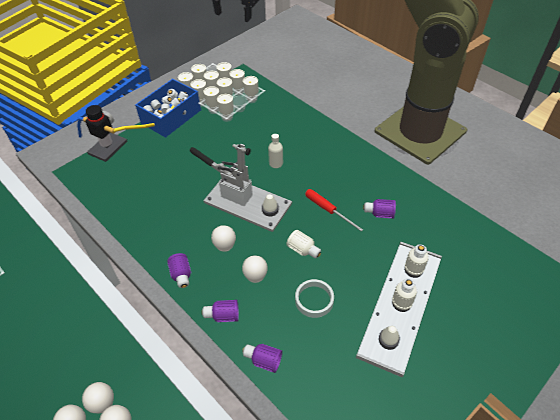

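View pics/t1.png

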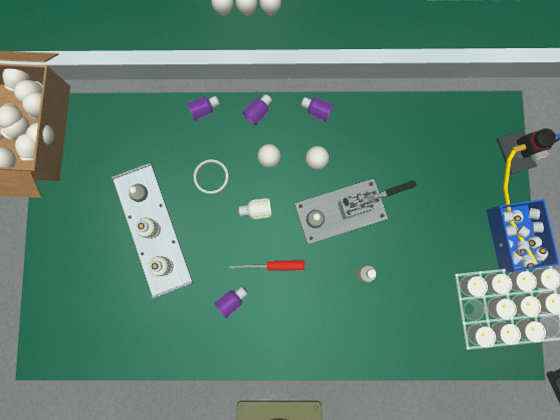

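The scene view shows the white housing at (302,243) with its cap towards (317,250). The fixture post is at (269,205), the black clamp handle at (203,157), and the free rack peg at (389,336). In the top view these are the housing at (256,208) with its cap at (242,211), the post at (316,217), the handle grip at (400,187), and the free peg at (138,191). The finished housings are at (147,228) and (160,266).

The four purple look-alikes, top view (203,108), (257,110), (318,108) and (231,302), are excluded by colour. Only the white one on the mat fits the description.

```bash
cat > m.py <<'E'
from h import *
a,b=load('scene'),load('top')
A,B=cloud(a),cloud(b)
print('mat z',[np.nanmedian(W[y:y+10,x:x+10,2]).round(4) for W,x,y in((A,330,330),(B,300,330))])
def pts(W,c,r,zlo,zhi):
    P=W.reshape(-1,3); d=np.hypot(P[:,0]-c[0],P[:,1]-c[1])
    return P[(d<r)&(P[:,2]>zlo)&(P[:,2]<zhi)]
def px(W,u,v): return np.nanmedian(W[v-1:v+2,u-1:u+2].reshape(-1,3),0).round(4)
for n,t,s in(('hous',(256,208),(302,243)),('cap',(242,211),(317,250)),('post',(316,217),(269,205)),('grip',(400,187),(203,157)),('peg',(138,191),(389,336)),('hb',(147,228),(404,293)),('hc',(160,266),(417,260))):
    print(n,px(B,*t),px(A,*s))
E
python3 - <<'E'
from m import *
# housing
for n,W in(('A',A),('B',B)):
    c=px(B,252,209); P=pts(W,c,.065,.008,.06)
    m=P.mean(0); u,s,v=np.linalg.svd(P[:,:2]-m[:2],full_matrices=False); ax=v[0]*(-1 if v[0][1]<0 else 1)
    t=(P[:,:2]-m[:2])@ax; q=(P[:,:2]-m[:2])@[-ax[1],ax[0]]
    print(n,len(P),'ax',ax,np.degrees(np.arctan2(ax[1],ax[0])),'ends',m[:2]+ax*t.min(),m[:2]+ax*t.max(),'len',np.ptp(t),'w',q.min(),q.max(),'ztop',np.percentile(P[:,2],99))
    for nm,uv in(('post',(316,217)),('peg',(138,191))):
        c=px(B,*uv); P=pts(W,c,.04,.055,.08)
        print(nm,len(P),'bbox mid',((P.max(0)+P.min(0))/2).round(4),'top',P[:,2].max().round(4),'mean top',P[P[:,2]>P[:,2].max()-.004].mean(0).round(4))
c1=b['image'][150:260,100:430]; c1=cv2.resize(c1,None,fx=2.4,fy=2.4,interpolation=cv2.INTER_CUBIC)
c2=cv2.resize(a['image'][135:285,180:340],None,fx=2,fy=2,interpolation=cv2.INTER_CUBIC)
o=np.zeros((570,800,3),np.uint8);o[:264,:792]=c1;o[266:566,:320]=c2
c3=cv2.resize(a['image'][235:385,340:450],None,fx=2,fy=2,interpolation=cv2.INTER_CUBIC);o[266:566,330:550]=c3
cv2.imwrite('pics/c1.png',o)
E
```

```text
mat z [np.float64(-0.0008), np.float64(0.0014)]
hous [0.5699 0.0543 0.0476] [0.58   0.0593 0.043 ]
cap [0.5632 0.0895 0.0389] [0.5643 0.0965 0.0354]
post [ 0.5446 -0.0925  0.07  ] [ 0.5563 -0.0819  0.0492]
grip [ 0.6078 -0.284   0.126 ] [ 0.606  -0.2771  0.121 ]
peg [0.6117 0.347  0.0555] [0.6257 0.3631 0.0503]
hb [0.5162 0.3106 0.0944] [0.5342 0.3276 0.0767]
hc [0.4267 0.275  0.1003] [0.4436 0.2962 0.0764]
A 561 ax [-0.21781279  0.97599057] 102.58060013763702 ends [0.58544784 0.02102377] [0.56657911 0.1055721 ] len 0.08662822087235685 w -0.01687789561169413 0.03027454721012854 ztop 0.04954845172214703
post 60 bbox mid [ 0.5478 -0.0901  0.0634] top 0.0714 mean top [ 0.5468 -0.0896  0.069 ]
peg 83 bbox mid [0.6158 0.3609 0.0624] top 0.0696 mean top [0.6148 0.3605 0.0668]
B 513 ax [-0.10321358  0.99465922] 95.92425297692112 ends [0.57293265 0.01864498] [0.56441095 0.10076781] len 0.08256378557448939 w -0.03582641330908256 0.05771411520261289 ztop 0.05145453643495507
post 84 bbox mid [ 0.5459 -0.0937  0.064 ] top 0.073 mean top [ 0.547  -0.093   0.0709]
peg 69 bbox mid [0.6154 0.3559 0.0636] top 0.0722 mean top [0.6148 0.3558 0.0699]
```

View pics/c1.png

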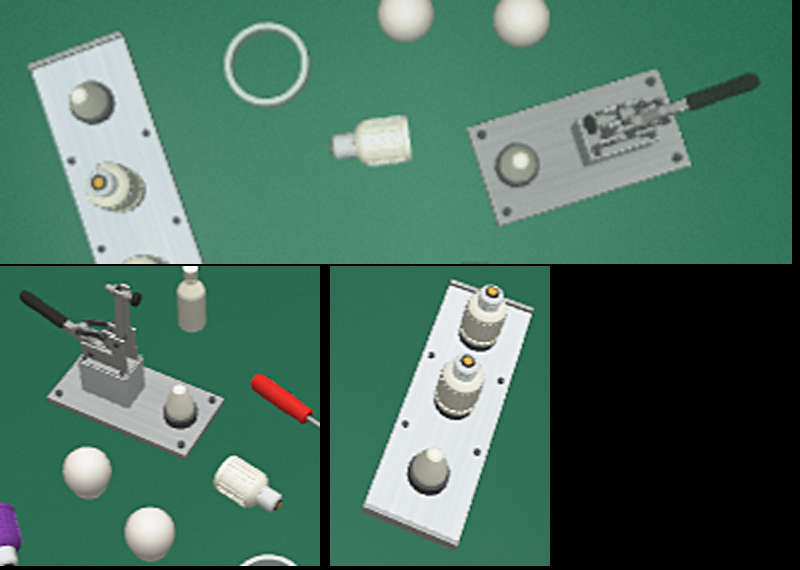

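The crop confirms it. The white housing lies at crop (375,140) with its silver cap to the left and its mouth towards the fixture, and there is one bare peg on the rack, at crop (430,465). Next I need the fixture axes, the rack row direction and the wrist camera offset.

```bash
python3 - <<'E'
from m import *
w=cap('wrist'); C=np.linalg.inv(w['world_to_cam']); s=observe()
print('cam',C.round(3),'tcp',s['eef_pos'],robot.tcp_to_grasp,w['intrinsics'][0,0])
for n,W in(('A',A),('B',B)):
    # fixture plate / rack plate via minAreaRect of plate heights
    for nm,c,r,z in(('fix',(.56,-.14),.16,(.008,.016)),('rack',(.51,.315),.2,(.006,.0135))):
        P=pts(W,c,r,*z); R=cv2.minAreaRect(P[:,:2].astype(np.float32)); print(n,nm,len(P),np.round(R[0],4),np.round(R[1],4),R[2])
    P=pts(W,(.6,-.27),.09,.09,.17); m=P.mean(0); v=np.linalg.svd(P-m,full_matrices=False)[2][0]; print('grip',m.round(4),v.round(3))
E
```

```text
mat z [np.float64(-0.0008), np.float64(0.0014)]
hous [0.5699 0.0543 0.0476] [0.58   0.0593 0.043 ]
cap [0.5632 0.0895 0.0389] [0.5643 0.0965 0.0354]
post [ 0.5446 -0.0925  0.07  ] [ 0.5563 -0.0819  0.0492]
grip [ 0.6078 -0.284   0.126 ] [ 0.606  -0.2771  0.121 ]
peg [0.6117 0.347  0.0555] [0.6257 0.3631 0.0503]
hb [0.5162 0.3106 0.0944] [0.5342 0.3276 0.0767]
hc [0.4267 0.275  0.1003] [0.4436 0.2962 0.0764]
cam [[ 0.367  0.89   0.272  0.298]
 [-0.93   0.351  0.105 -0.553]
 [-0.002 -0.292  0.957  0.384]
 [ 0.     0.     0.     1.   ]] tcp [ 0.22860158 -0.58119013  0.23809829] -0.0187 295.07992962270947
A fix 1450 [ 0.5448 -0.1403] [0.2197 0.2595] 73.87281036376953
A rack 3906 [0.518  0.3056] [0.282  0.3381] 83.28395080566406
grip [ 0.5952 -0.2398  0.1154] [-0.278  0.949 -0.15 ]
B fix 2327 [ 0.5494 -0.1595] [0.2576 0.2857] 39.42572784423828
B rack 3812 [0.508  0.3115] [0.3784 0.3882] 48.04568099975586
grip [ 0.5945 -0.25    0.1189] [-0.325  0.93  -0.173]
```

Call:
{"fn": "drive_tool", "kwargs": {"deltas": [[[4,-1.5,-1,-0.1,1],[4,-1.5,-1,-0.1,1],[4,-1.5,-1,-0.1,1],[4,-1.5,0,0,1]]]}}

```text
t: 0.55
eef_pos: [0.3384, -0.4495, 0.2697]
orientation: [179.8, -0.1, 38.8]
wrist_force: [1.2, 0.5, 0.3]
opening: 0.999
grasp_force: 0.0
```

```bash
cat > p.py <<'E'
from h import *
def plan(x,y,z,yaw=None,n=10,g=1):
    s=observe(); p=np.array(s['eef_pos']); y0=s['orientation'][2]; yaw=y0 if yaw is None else yaw
    dy=(yaw-y0+180)%360-180; d=(np.array([x,y,z])-p)/n*100
    R=[]
    for i in range(n):
        a=np.radians(y0+dy*i/n); c,q=np.cos(a),np.sin(a)
        R.append([round(v,2) for v in (c*d[0]+q*d[1],q*d[0]-c*d[1],-d[2])]+[round(-np.radians(dy)/n,3),g])
    print('dyaw',round(dy,1),'q',np.round(s['qpos'],0)); print(R)
E
python3 -c "
from p import *
plan(.575,.05,.27,100,13)"
```

```text
dyaw 61.2 q [ 58.  33. -16.  98.  11.  50. -14.]
[[np.float64(3.83), np.float64(-1.85), np.float64(-0.0), np.float64(-0.082), 1], [np.float64(3.97), np.float64(-1.53), np.float64(-0.0), np.float64(-0.082), 1], [np.float64(4.08), np.float64(-1.2), np.float64(-0.0), np.float64(-0.082), 1], [np.float64(4.16), np.float64(-0.86), np.float64(-0.0), np.float64(-0.082), 1], [np.float64(4.22), np.float64(-0.52), np.float64(-0.0), np.float64(-0.082), 1], [np.float64(4.25), np.float64(-0.17), np.float64(-0.0), np.float64(-0.082), 1], [np.float64(4.25), np.float64(0.18), np.float64(-0.0), np.float64(-0.082), 1], [np.float64(4.22), np.float64(0.52), np.float64(-0.0), np.float64(-0.082), 1], [np.float64(4.16), np.float64(0.87), np.float64(-0.0), np.float64(-0.082), 1], [np.float64(4.08), np.float64(1.21), np.float64(-0.0), np.float64(-0.082), 1], [np.float64(3.96), np.float64(1.54), np.float64(-0.0), np.float64(-0.082), 1], [np.float64(3.82), np.float64(1.86), np.float64(-0.0), np.float64(-0.082), 1], [np.float64(3.66), np.float64(2.17), np.float64(-0.0), np.float64(-0.082), 1]]
```

Call:
{"fn": "drive_tool", "kwargs": {"deltas": [[[3.8,-1.9,0,-0.08,1],[4,-1.5,0,-0.08,1],[4.1,-1.2,0,-0.08,1],[4.2,-0.9,0,-0.08,1],[4.2,-0.5,0,-0.08,1],[4.2,-0.2,0,-0.08,1],[0,0,0,0,1]]]}}

```text
t: 1.25
eef_pos: [0.4503, -0.2138, 0.2691]
orientation: [179.9, -0.3, 66.9]
wrist_force: [0.6, 0.6, -0.3]
opening: 1.001
grasp_force: 0.0
```

```bash
python3 -c "
from p import *
w=cap('wrist');np.savez('pics/w_fix.npz',**w); cv2.imwrite('pics/wf.png',w['image'])
plan(.575,.05,.27,100,7)" | sed 's/np.float64//g'
```

```text
dyaw 33.5 q [ 36.  29. -24. 109.  16.  46. -20.]
[[(4.22), (0.14), (-0.02), (-0.083), 1], [(4.2), (0.49), (-0.02), (-0.083), 1], [(4.14), (0.84), (-0.02), (-0.083), 1], [(4.06), (1.18), (-0.02), (-0.083), 1], [(3.94), (1.51), (-0.02), (-0.083), 1], [(3.8), (1.84), (-0.02), (-0.083), 1], [(3.64), (2.15), (-0.02), (-0.083), 1]]
```

View pics/wf.png

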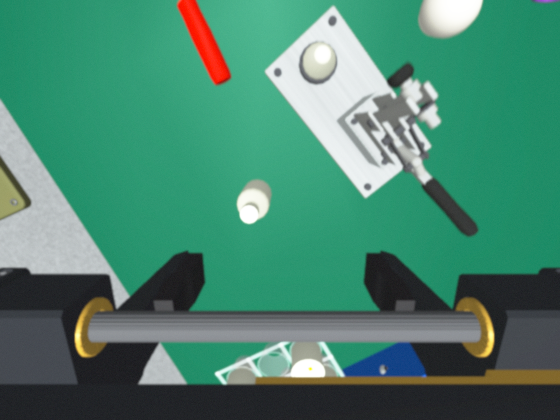

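The wrist view shows the whole fixture from above. The post top is at (322,55), the plate corners at (333,8), (266,71) and (365,197), and the handle grip runs from (428,180) to (470,230). I'll go on to the housing.

Call:
{"fn": "drive_tool", "kwargs": {"deltas": [[[4.2,0.1,0,-0.08,1],[4.2,0.5,0,-0.08,1],[4.1,0.8,0,-0.08,1],[4.1,1.2,0,-0.08,1],[3.9,1.5,0,-0.08,1],[3.0,1.5,0,-0.08,1],[0,0,0,-0.08,1],[0,0,0,0,1]]]}}

```text
t: 2.1
eef_pos: [0.5549, -0.0021, 0.2682]
orientation: [-179.9, 0.0, 98.2]
wrist_force: [-0.3, -0.5, 0.1]
opening: 0.999
grasp_force: 0.0
```

```bash
cat > fit.py <<'E'
from m import *
np.set_printoptions(suppress=True)
def rect(P,nm):
    R=cv2.minAreaRect(P[:,:2].astype(np.float32)); print(nm,len(P),np.round(R[0],4),np.round(R[1],4),round(R[2],1))
E
python3 - <<'E'
from fit import *
w=cap('wrist');np.savez('pics/w_h.npz',**w); cv2.imwrite('pics/wh.png',w['image'])
f=load('w_fix'); F=cloud(f); 
print(F[54,323],F[205,450],'mat',F[230,330,2])
P=pts(F,(.56,-.14),.16,.006,.016); rect(P,'plate')
P=pts(F,(.547,-.092),.03,.06,.08); print('post',len(P),P.mean(0),P[:,2].max(),(P.max(0)+P.min(0))/2)
P=pts(F,(.547,-.092),.035,.03,.05); print('post mid',len(P),(P.max(0)+P.min(0))/2)
P=pts(F,(.61,-.28),.06,.09,.17); m=P.mean(0); v=np.linalg.svd(P-m,full_matrices=False)[2][0]; print('grip',m,v,P.min(0),P.max(0))
W=cloud(w); P=pts(W,(.57,.06),.07,.008,.06); print('housing',len(P),P.min(0),P.max(0)); rect(P[P[:,2]>.03],'h')
P=P[P[:,2]>.036]
m=P.mean(0);v=np.linalg.svd(P[:,:2]-m[:2],full_matrices=False)[2][0];print(m,np.degrees(np.arctan2(v[1],v[0])))
print(observe()['qpos'].round(0),observe()['eef_pos'])
E
```

```text
mat z [np.float64(-0.0008), np.float64(0.0014)]
hous [0.5699 0.0543 0.0476] [0.58   0.0593 0.043 ]
cap [0.5632 0.0895 0.0389] [0.5643 0.0965 0.0354]
post [ 0.5446 -0.0925  0.07  ] [ 0.5563 -0.0819  0.0492]
grip [ 0.6078 -0.284   0.126 ] [ 0.606  -0.2771  0.121 ]
peg [0.6117 0.347  0.0555] [0.6257 0.3631 0.0503]
hb [0.5162 0.3106 0.0944] [0.5342 0.3276 0.0767]
hc [0.4267 0.275  0.1003] [0.4436 0.2962 0.0764]
[ 0.54525835 -0.09404977  0.06879603] [ 0.60392461 -0.28169983  0.12524629] mat -0.0002306044351573222
plate 9523 [ 0.5355 -0.1499] [0.2369 0.2698] 73.8
post 322 [ 0.54396944 -0.09266318  0.06583956] 0.0708132530824726 [ 0.54470586 -0.09211182  0.06545078]
post mid 390 [ 0.54494014 -0.0919452   0.04014927]
grip [ 0.60055116 -0.2718189   0.12145056] [ 0.27948576 -0.91699859  0.28460727] [ 0.57519319 -0.31630983  0.09481881] [ 0.62006957 -0.22108457  0.13834973]
housing 2146 [0.54460542 0.01927501 0.02207131] [0.59708266 0.10385632 0.04916593]
h 2018 [0.5689 0.0624] [0.0462 0.0822] 6.8
[0.56978103 0.05154036 0.04272637] -82.9643224378734
[ 15.  34. -32.  99.  22.  53. -18.] [ 0.55466643 -0.00314016  0.26816405]
```

View pics/wh.png

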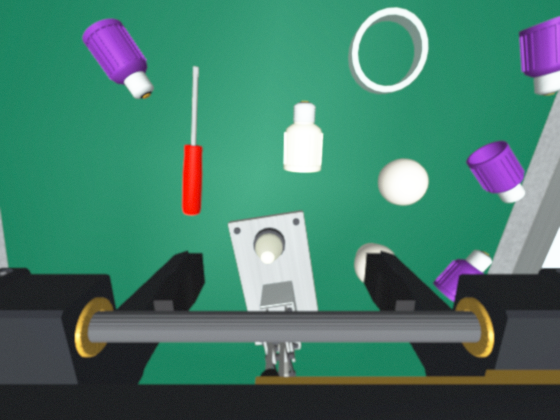

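The wrist view shows the housing at (303,140) with its mouth towards the image bottom and its cap at (304,112). The driver is at (193,140), the tape at (390,50) and the globes at (403,181) and (372,260), all clear of the fingers. The measured top is at 49 mm and the length 82 mm, which agrees with the text. The tool can't tilt, so I'll grip the cap lightly and let the body swing mouth down.

```bash
python3 -c "
from p import *
plan(.5646,.0981,.08,97,6)
plan(.5646,.0981,.006,97,1)" | sed 's/np.float64//g'
```

```text
dyaw -1.0 q [ 15.  34. -32.  99.  22.  53. -18.]
[[(1.65), (0.4), (3.14), (0.003), 1], [(1.65), (0.39), (3.14), (0.003), 1], [(1.65), (0.39), (3.14), (0.003), 1], [(1.65), (0.38), (3.14), (0.003), 1], [(1.65), (0.38), (3.14), (0.003), 1], [(1.65), (0.37), (3.14), (0.003), 1]]
dyaw -1.0 q [ 15.  34. -32.  99.  22.  53. -18.]
[[(9.89), (2.4), (26.22), (0.018), 1]]
```

Call:
{"fn": "drive_tool", "kwargs": {"deltas": [[[2.5,0.6,2,0.018,1],[2.5,0.6,3,0,1],[2.5,0.6,3,0,1],[2.4,0.6,4,0,0.7],[0,0,4,0,0.6],[0,0,3,0,0.6],[0,0,0,0,0.6],[0,0,0,0,0.6]]]}}

```text
t: 2.95
eef_pos: [0.5661, 0.0983, 0.079]
orientation: [-180.0, 0.1, 97.0]
wrist_force: [0.1, -0.4, -0.2]
opening: 0.607
grasp_force: 0.0
```

```bash
python3 - <<'E'
from fit import *
from p import plan
w=cap('wrist');cv2.imwrite('pics/wh2.png',w['image'])
W=cloud(w); P=pts(W,(.57,.06),.07,.012,.055); P=P[np.isfinite(P).all(1)];rect(P[P[:,2]>.03],'h')
Q=P[P[:,2]>.033]; print(Q.min(0),Q.max(0)); m=Q.mean(0)
for lo,hi in ((.025,.045),(.045,.065),(.084,.092),(.092,.099)):
    S=P[(P[:,1]>lo)&(P[:,1]<hi)&(P[:,2]>.018)]
    if len(S): print(lo,hi,len(S),'x',S[:,0].min(),S[:,0].max(),'top',S[:,2].max())
plan(.5646,.0981,.006,97,1)
E
```

```text
mat z [np.float64(-0.0008), np.float64(0.0014)]
hous [0.5699 0.0543 0.0476] [0.58   0.0593 0.043 ]
cap [0.5632 0.0895 0.0389] [0.5643 0.0965 0.0354]
post [ 0.5446 -0.0925  0.07  ] [ 0.5563 -0.0819  0.0492]
grip [ 0.6078 -0.284   0.126 ] [ 0.606  -0.2771  0.121 ]
peg [0.6117 0.347  0.0555] [0.6257 0.3631 0.0503]
hb [0.5162 0.3106 0.0944] [0.5342 0.3276 0.0767]
hc [0.4267 0.275  0.1003] [0.4436 0.2962 0.0764]
h 3839 [0.5691 0.0621] [0.0464 0.0833] 8.2
[0.54828135 0.01959341 0.03300073] [0.59229793 0.10226606 0.0487408 ]
0.025 0.045 69 x 0.5471864047930589 0.5946498145285999 top 0.04863435185259943
0.045 0.065 1353 x 0.5446916873802793 0.5956242785212538 top 0.048589623166590296
0.084 0.092 371 x 0.552613405123627 0.5797716449316089 top 0.037992442142641775
0.092 0.099 365 x 0.5518682259603606 0.578811195894149 top 0.03801010765589191
dyaw -0.1 q [ -2.  50. -21. 105.  33.  31. -38.]
[[np.float64(-0.05), np.float64(-0.23), np.float64(7.4), np.float64(0.001), 1]]
```

View pics/wh2.png

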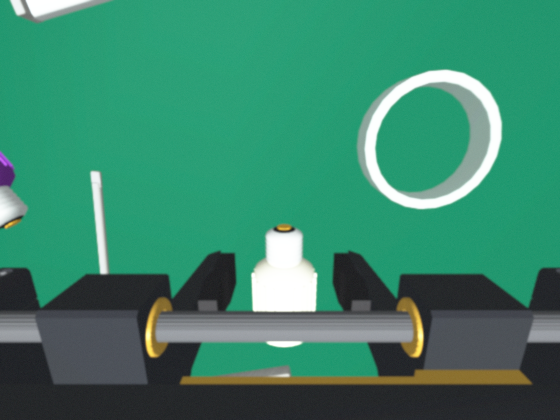

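The wrist view shows the housing centred between the open fingers, cap at (285,245). Its cap axis is at x≈0.565 and z≈0.0245, measured the same from two heights. I'll descend and grip at 3 N.

Call:
{"fn": "drive_tool", "kwargs": {"deltas": [[[0,-0.1,2.5,-0.01,0.6],[0,0,2.5,0,0.6],[0,0,2.2,0,0.5],[0,0,0,0,0.3],[0,0,0,0,0.2],[0,0,0,0,0.2],[0,0,0,0,0.2]]], "grip_force": 3}}

```text
t: 3.7
eef_pos: [0.5661, 0.1001, 0.0084]
orientation: [179.8, -0.0, 97.8]
wrist_force: [1.1, 0.5, 1.2]
opening: 0.298
grasp_force: 3.0
```

Call:
{"fn": "drive_tool", "kwargs": {"deltas": [[[0,0,-1,0,0.2],[-0.3,0,-1,0,0.2],[-0.3,0,-1,0,0.2],[-0.5,0,-1,0,0.2],[-0.5,0,-1,0,0.2],[-0.5,0,-1,0,0.2],[-0.5,0,-1,0,0.2],[0,0,-1,0,0.2],[0,0,0,0,0.2],[0,0,0,0,0.2]]]}}

```text
t: 4.7
eef_pos: [0.5684, 0.0744, 0.0869]
orientation: [180.0, -0.0, 97.8]
wrist_force: [0.5, -0.1, -0.8]
opening: 0.295
grasp_force: 3.0
```

```bash
python3 - <<'E' | tail -8
from fit import *
s=observe();print(s['eef_pos'],s['opening'],s['grasp_force'],s['wrist_force'])
o=[]
for n in('scene','top'):
    c=cap(n); u=(cv2.resize(c['image'][195:285,250:370],None,fx=3,fy=3) if n=='scene' else cv2.resize(c['image'][150:260,190:320],None,fx=2.8,fy=2.8))
    o.append(u[:270])
cv2.imwrite('pics/f1.png',np.hstack(o))
E
```

```text
hous [0.5699 0.0543 0.0476] [0.58   0.0593 0.043 ]
cap [0.5632 0.0895 0.0389] [0.5643 0.0965 0.0354]
post [ 0.5446 -0.0925  0.07  ] [ 0.5563 -0.0819  0.0492]
grip [ 0.6078 -0.284   0.126 ] [ 0.606  -0.2771  0.121 ]
peg [0.6117 0.347  0.0555] [0.6257 0.3631 0.0503]
hb [0.5162 0.3106 0.0944] [0.5342 0.3276 0.0767]
hc [0.4267 0.275  0.1003] [0.4436 0.2962 0.0764]
[0.56842049 0.07438383 0.08690649] 0.29492735158447153 3.000076274620369 [ 0.5151962  -0.06217037 -0.84856198]
```

View pics/f1.png

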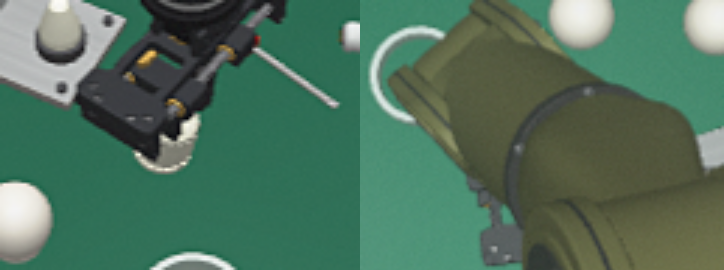

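The body has swung mouth down under the gripper, at crop (170,150) in the scene view. I'll set it on the mat to square it up, then regrip on the body.

Call:
{"fn": "drive_tool", "kwargs": {"deltas": [[[0,0,1,0,0.2],[0,0,0.8,0,0.2],[0,0,0.5,0,0.2],[0,0,0.3,0,0.2],[0,0,0,0,0.2]]]}}

```text
t: 5.3
eef_pos: [0.5683, 0.0739, 0.0603]
orientation: [-180.0, 0.0, 97.8]
wrist_force: [-0.3, -0.1, -0.7]
opening: 0.299
grasp_force: 3.0
```

```bash
python3 - <<'E' | tail -9
from fit import *
s=observe();print(s['eef_pos'],s['wrist_force'])
w=cap('wrist');W=cloud(w);P=pts(W,s['eef_pos'],.07,-.01,.1)
for k in range(0,10): 
    S=P[(P[:,2]>k*.01)&(P[:,2]<k*.01+.01)]
    if len(S): print(k*10,len(S),S.min(0)[:2].round(4),S.max(0)[:2].round(4))
E
```

```text
10 166 [0.5452 0.062 ] [0.5902 0.0829]
20 177 [0.5471 0.0704] [0.5865 0.0846]
30 214 [0.5472 0.0717] [0.5864 0.0859]
40 352 [0.5476 0.0736] [0.5854 0.0869]
50 1032 [0.5444 0.0661] [0.5875 0.0882]
60 753 [0.5394 0.0669] [0.5925 0.0896]
70 1281 [0.5384 0.0598] [0.5933 0.0895]
80 2348 [0.5377 0.0619] [0.5948 0.0895]
90 864 [0.5374 0.0747] [0.5947 0.0899]
```

Call:
{"fn": "drive_tool", "kwargs": {"deltas": [[[0,0,0.2,0,0.2],[0,0,0.15,0,0.2],[0,0,0,0,0.2],[0,0,0,0,0.2]]]}}

```text
t: 5.75
eef_pos: [0.5686, 0.074, 0.0574]
orientation: [180.0, 0.0, 97.8]
wrist_force: [-1.1, -0.4, 4.5]
opening: 0.292
grasp_force: 3.0
```

Call:
{"fn": "drive_tool", "kwargs": {"deltas": [[[0,0,-0.15,0,0.2],[0,0,0,0,0.3],[0,0,0,0,0.5],[0,0,0,0,0.75],[0,0,0,0,0.75],[0,0,0,0,0.75],[0,0,0,0,0.75]]]}}

```text
t: 6.45
eef_pos: [0.5684, 0.0741, 0.0587]
orientation: [-180.0, 0.0, 97.8]
wrist_force: [-0.4, -0.1, -1.0]
opening: 0.731
grasp_force: 0.0
```

```bash
python3 - <<'E' | tail -9
from fit import *
s=observe();print(s['eef_pos'],s['wrist_force'])
w=cap('wrist');cv2.imwrite('pics/wr3.png',w['image']);W=cloud(w);P=pts(W,s['eef_pos'],.035,-.01,.1)
for k in range(0,10): 
    S=P[(P[:,2]>k*.01)&(P[:,2]<k*.01+.01)]
    if len(S): print(k*10,len(S),S.min(0)[:2].round(4),S.max(0)[:2].round(4))
E
```

```text
10 315 [0.5452 0.0618] [0.5906 0.082 ]
20 357 [0.5451 0.0616] [0.5907 0.0819]
30 414 [0.5449 0.0541] [0.5927 0.082 ]
40 826 [0.5449 0.0459] [0.5928 0.0821]
50 2013 [0.5339 0.0426] [0.6004 0.089 ]
60 748 [0.5339 0.0583] [0.6007 0.0891]
70 1293 [0.5339 0.0577] [0.6013 0.0893]
80 652 [0.5334 0.0615] [0.6019 0.0893]
90 202 [0.5335 0.0664] [0.6013 0.0894]
```

View pics/wr3.png

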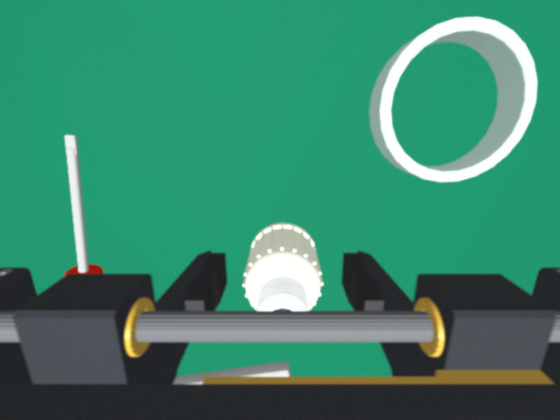

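The housing stands upright on its mouth at (283,270): the wall reading is the same at every height. I'll pin down its axis before regripping.

```bash
python3 - <<'E' | tail -9
from fit import *
W=cloud(load('wrist'));P=pts(W,(.5685,.065),.045,-.01,.1);P=P[abs(P[:,0]-.5685)<.015]
for k in range(2,18): 
    S=P[(P[:,2]>k*.005)&(P[:,2]<k*.005+.005)]
    if len(S): print(k*5,len(S),S.min(0)[:2].round(4),S.max(0)[:2].round(4))
P=pts(W,(.5685,.06),.026,.047,.054); c=cv2.minEnclosingCircle(P[:,:2].astype(np.float32));print(c)
E
```

```text
45 308 [0.5536 0.0736] [0.5832 0.0816]
50 828 [0.5535 0.0426] [0.5835 0.0803]
55 517 [0.5536 0.0509] [0.5835 0.0748]
60 183 [0.5556 0.0583] [0.581  0.0713]
65 254 [0.5556 0.0584] [0.5819 0.0713]
70 230 [0.5556 0.0577] [0.5816 0.072 ]
75 597 [0.5557 0.059 ] [0.5811 0.0714]
80 164 [0.5596 0.0631] [0.5776 0.0682]
((0.5687276721000671, 0.0583222322165966), 0.02254517376422882)
```

```bash
python3 - <<'E' | tail -12
from fit import *
a=cap('scene');W=cloud(a)
P=pts(W,(.5685,.06),.04,.01,.1); 
for k in range(2,20): 
    S=P[(P[:,2]>k*.005)&(P[:,2]<k*.005+.005)]
    if len(S): print(k*5,len(S),S.min(0)[:2].round(4),S.max(0)[:2].round(4))
cv2.imwrite('pics/s5.png',cv2.resize(a['image'][175:295,230:390],None,fx=4,fy=4,interpolation=cv2.INTER_CUBIC))
E
```

```text
40 10 [0.5481 0.0702] [0.5787 0.0806]
45 7 [0.5534 0.0751] [0.5756 0.0814]
50 2 [0.5689 0.0808] [0.5703 0.0828]
55 3 [0.5325 0.0694] [0.5344 0.075 ]
60 6 [0.5331 0.0702] [0.5973 0.0863]
65 2 [0.5333 0.0752] [0.5341 0.0792]
70 4 [0.533  0.0636] [0.5356 0.0796]
75 8 [0.5336 0.0495] [0.5639 0.075 ]
80 12 [0.5307 0.0472] [0.5713 0.0775]
85 1 [0.5361 0.0668] [0.5361 0.0668]
90 1 [0.5329 0.0701] [0.5329 0.0701]
95 2 [0.5334 0.0705] [0.5336 0.0734]
```

View pics/s5.png

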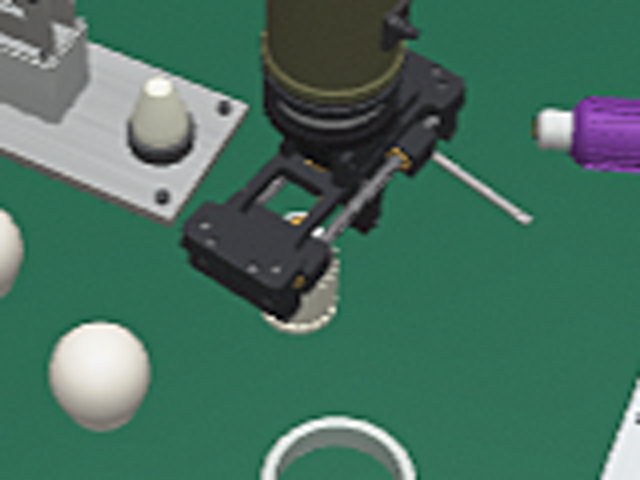

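The scene view agrees with the wrist view: the housing stands upright with its axis at about (0.5685, 0.058), 16 mm behind the fingers. I'll shift over it, lower, and grip the body near its top so the palm clears the cap.

Call:
{"fn": "drive_tool", "kwargs": {"deltas": [[[-0.8,-0.1,0,0,0.75],[-0.8,-0.1,0,0,0.75],[0,0,1.2,0,0.75],[0,0,1.2,0,0.75],[0,0,0.8,0,0.75],[0,0,0,0,0.6],[0,0,0,0,0.5],[0,0,0,0,0.4],[0,0,0,0,0.4],[0,0,0,0,0.4]]], "grip_force": 12}}

```text
t: 7.55
eef_pos: [0.5687, 0.0579, 0.027]
orientation: [180.0, 0.0, 97.8]
wrist_force: [0.2, -0.1, -0.3]
opening: 0.564
grasp_force: 12.0
```

```bash
python3 - <<'E' | tail -12
from fit import *
s=observe();print(s['eef_pos'],s['opening'],s['grasp_force'],s['wrist_force'])
w=cap('wrist');W=cloud(w);P=pts(W,s['eef_pos'],.045,-.01,.1);P=P[abs(P[:,0]-s['eef_pos'][0])<.016]
for k in range(2,18): 
    S=P[(P[:,2]>k*.005)&(P[:,2]<k*.005+.005)]
    if len(S): print(k*5,len(S),S.min(0)[:2].round(4),S.max(0)[:2].round(4))
E
```

```text
25 188 [0.5527 0.0734] [0.5846 0.0812]
30 220 [0.5527 0.0734] [0.5846 0.0812]
35 232 [0.5528 0.0735] [0.5845 0.0812]
40 266 [0.5528 0.0732] [0.5847 0.0813]
45 477 [0.5527 0.0712] [0.5847 0.0812]
50 1266 [0.5527 0.0514] [0.5847 0.0792]
55 995 [0.5527 0.0499] [0.5846 0.0748]
60 375 [0.5543 0.0571] [0.5803 0.0708]
65 373 [0.5545 0.0586] [0.5805 0.071 ]
70 416 [0.5554 0.0615] [0.5791 0.0709]
75 518 [0.5558 0.0435] [0.5807 0.0707]
80 859 [0.5573 0.0463] [0.5785 0.0694]
```

```bash
cat > circ.py <<'E'
from fit import *
from scipy.optimize import least_squares
def cone(P,z0,c):  # post: r=19 up to z0+12, tapering to 8.5 at z0+43
    def f(q):
        h=P[:,2]-z0; r=np.interp(h,[0,.012,.043],[.019,.019,.0085]); return np.hypot(P[:,0]-q[0],P[:,1]-q[1])-r
    s=least_squares(f,c,loss='soft_l1',f_scale=.001); return s.x.round(4),np.median(abs(f(s.x))).round(4)
E
python3 - <<'E' | tail -10
from circ import *
print(np.load('pics/w_fix.npz')['z_map'].shape)
for n,W in(('A',A),('B',B),('wf',cloud(load('w_fix'))),('wh',cloud(load('w_h')))):
    print(n,cone(pts(W,(.5455,-.092),.03,.029,.064),.026,(.5455,-.092)), cone(pts(W,(.615,.358),.03,.027,.062),.024,(.615,.358)) if n in'AB' else '')
E
```

```text
post [ 0.4696 -0.0393  0.7299] [ 0.5567 -0.0824  0.0473]
grip [ 0.6078 -0.2848  0.1257] [ 0.6074 -0.2773  0.1224]
peg [0.6122 0.3471 0.0579] [0.6262 0.3628 0.0523]
hb [0.5159 0.3112 0.0952] [0.5352 0.3285 0.0779]
hc [0.4267 0.2747 0.1009] [0.4426 0.2958 0.0742]
(420, 560)
A (array([ 0.5443, -0.0926]), np.float64(0.0014)) (array([0.6124, 0.3597]), np.float64(0.001))
B (array([ 0.5465, -0.0917]), np.float64(0.0)) (array([0.6152, 0.358 ]), np.float64(0.0006))
wf (array([ 0.5456, -0.0914]), np.float64(0.0006)) 
wh (array([ 0.5448, -0.0929]), np.float64(0.0005))
```

```bash
python3 - <<'E' | tail -22 | sed 's/np.float64//g'
from circ import *
from p import plan
u=np.array([np.cos(np.radians(-73)),np.sin(np.radians(-73))]);v=np.array([-u[1],u[0]])
for n,W in(('A',A),('wf',cloud(load('w_fix')))):
    P=pts(W,(.5453,-.092),.25,.02,.26); q=P[:,:2]-[.5453,-.092]; X=q@u;Y=q@v
    for z in np.arange(.12,.23,.02):
        m=(P[:,2]>z)&(P[:,2]<z+.02)&(abs(Y)<.06)&(X>.03)
        if m.sum(): print(n,z.round(2),m.sum(),'X',X[m].min().round(3),X[m].max().round(3),'Y',Y[m].min().round(3),Y[m].max().round(3))
plan(.545,-.091,.12,107,8,.4)
E
```

```text
mat z [(-0.0007), (0.7048)]
hous [0.488  0.0251 0.6625] [0.643  0.1182 0.1656]
cap [0.4945 0.0471 0.5885] [ 5.455e-01  8.140e-02 -5.000e-04]
post [ 0.4696 -0.0393  0.7299] [ 0.5567 -0.0824  0.0473]
grip [ 0.6078 -0.2848  0.1257] [ 0.6074 -0.2773  0.1224]
peg [0.6122 0.3471 0.0579] [0.6262 0.3628 0.0523]
hb [0.5159 0.3112 0.0952] [0.5352 0.3285 0.0779]
hc [0.4267 0.2747 0.1009] [0.4426 0.2958 0.0742]
A 0.12 248 X 0.068 0.232 Y -0.015 0.019
A 0.14 35 X 0.07 0.083 Y -0.006 0.012
A 0.16 42 X 0.068 0.08 Y -0.007 0.013
A 0.18 34 X 0.05 0.081 Y -0.007 0.011
A 0.2 111 X 0.048 0.094 Y -0.011 0.011
wf 0.12 1823 X 0.069 0.235 Y -0.017 0.018
wf 0.14 132 X 0.071 0.084 Y -0.009 0.007
wf 0.16 149 X 0.07 0.082 Y -0.009 0.006
wf 0.18 208 X 0.051 0.081 Y -0.009 0.006
wf 0.2 1657 X 0.05 0.095 Y -0.009 0.009
dyaw 9.2 q [  0.  55. -18. 106.  37.  25. -37.]
[[(-1.8), (-0.55), (-1.16), (-0.02), 0.4], [(-1.79), (-0.58), (-1.16), (-0.02), 0.4], [(-1.78), (-0.62), (-1.16), (-0.02), 0.4], [(-1.77), (-0.65), (-1.16), (-0.02), 0.4], [(-1.75), (-0.69), (-1.16), (-0.02), 0.4], [(-1.74), (-0.72), (-1.16), (-0.02), 0.4], [(-1.73), (-0.76), (-1.16), (-0.02), 0.4], [(-1.71), (-0.79), (-1.16), (-0.02), 0.4]]
```

Call:
{"fn": "drive_tool", "kwargs": {"deltas": [[[0,0,-3.5,-0.02,0.4],[0,0,-4.5,-0.02,0.4],[-2.9,-1,-1.2,-0.04,0.4],[-2.9,-1.1,0,-0.04,0.4],[-2.9,-1.1,0,-0.04,0.4],[-2.8,-1.2,0,0,0.4],[-2.6,-1.0,0,0,0.4],[0,0,0,0,0.4],[0,0,0,0,0.4]]]}}

```text
t: 8.5
eef_pos: [0.5506, -0.0924, 0.1188]
orientation: [180.0, -0.0, 106.9]
wrist_force: [-0.1, -0.3, -0.4]
opening: 0.569
grasp_force: 12.0
```

```bash
python3 - <<'E' | tail -6 | sed 's/np.float64//g'
from circ import *
from p import plan
s=observe();print(s['eef_pos'],s['opening'],s['wrist_force'])
W=cloud(cap('wrist'))
e=s['eef_pos']; tx=np.array([np.cos(np.radians(s['orientation'][2])),np.sin(np.radians(s['orientation'][2]))]);ty=np.array([tx[1],-tx[0]])
P=pts(W,e,.04,e[2]+.033,e[2]+.05); q=P[:,:2]-e[:2];X=q@tx;Y=q@ty;m=abs(Y)<.0145
print('cap tool-frame X max',X[m].max(),'Y',Y[m].min(),Y[m].max())
P=pts(W,e,.04,e[2]-.01,e[2]+.02); q=P[:,:2]-e[:2];X=q@tx;Y=q@ty;m=abs(Y)<.01
print('body tool-frame X max',X[m].max(), 'cap top above tcp',pts(W,e,.012,0,.4)[:,2].max()-e[2])
plan(.545,-.091,.053,107,4,.4)
E
```

```text
hc [0.4267 0.2747 0.1009] [0.4426 0.2958 0.0742]
[ 0.55061165 -0.09242959  0.11878583] 0.5686834796468337 [-0.07277095 -0.25887404 -0.39384523]
cap tool-frame X max 0.01317370766639643 Y -0.014094084462350559 0.012335635745978436
body tool-frame X max 0.024160671607474867 cap top above tcp 0.057860695447818605
dyaw 0.0 q [ 21.  47. -29. 107.  37.  36. -13.]
[[(0.04), (-0.14), (1.65), (-0.0), 0.4], [(0.04), (-0.14), (1.65), (-0.0), 0.4], [(0.04), (-0.14), (1.65), (-0.0), 0.4], [(0.04), (-0.14), (1.65), (-0.0), 0.4]]
```

Call:
{"fn": "drive_tool", "kwargs": {"deltas": [[[0.2,-0.5,0,0,0.4],[0,0,1,0,0.4],[0,0,1,0,0.4],[0,0,1,0,0.4],[0,0,1,0,0.4],[0,0,0,0,0.4]]]}}

```text
t: 9.15
eef_pos: [0.5443, -0.0914, 0.0769]
orientation: [-179.8, -0.0, 107.0]
wrist_force: [-1.0, -0.6, -1.2]
opening: 0.564
grasp_force: 12.0
```

Call:
{"fn": "drive_tool", "kwargs": {"deltas": [[[0,0.1,0.5,0,0.4],[0,0,0.5,0,0.4],[0,0,0.5,0,0.4],[0,0,0.4,0,0.4],[0,0,0,0,0.4]]]}}

```text
t: 9.65
eef_pos: [0.546, -0.0913, 0.0592]
orientation: [-180.0, -0.0, 107.0]
wrist_force: [-0.3, -0.3, -1.3]
opening: 0.558
grasp_force: 12.0
```

Call:
{"fn": "drive_tool", "kwargs": {"deltas": [[[0,0,0.3,0,0.4],[0,0,0.2,0,0.4],[0,0,0.1,0,0.4],[0,0,0,0,0.4]]]}}

```text
t: 10.05
eef_pos: [0.5462, -0.0912, 0.0536]
orientation: [-180.0, 0.0, 107.0]
wrist_force: [0.2, -0.5, -1.1]
opening: 0.566
grasp_force: 12.0
```

Call:
{"fn": "drive_tool", "kwargs": {"deltas": [[[0,0,0.1,0,0.4],[0,0,0,0,0.5],[0,0,0,0,0.65],[0,0,0,0,0.8],[0,0,0,0,0.8],[0,0,0,0,0.8],[0,0,-2,0,0.8],[0,0,-3,0,0.8]]]}}

```text
t: 10.85
eef_pos: [0.545, -0.0911, 0.102]
orientation: [-179.8, -0.1, 107.0]
wrist_force: [-0.6, 0.5, -0.1]
opening: 0.803
grasp_force: 0.0
```

```bash
python3 - <<'E' | tail -5 | sed 's/np.float64//g'
from circ import *
from p import plan
s=observe();print(s['eef_pos'],s['opening'],s['wrist_force'])
W=cloud(cap('wrist')); P=pts(W,(.5455,-.092),.026,.01,.13)
S=P[(P[:,2]>.068)&(P[:,2]<.084)];print('body top z',np.histogram(S[:,2],8));print('cap top',np.percentile(P[:,2],[90,98,100]))
plan(.6,-.2,.2,107,4,.4)
E
```

```text
body top z (array([ 71, 147, 149, 167, 468, 534, 444, 142]), array([0.06801191, 0.07000345, 0.071995  , 0.07398654, 0.07597809,
       0.07796963, 0.07996118, 0.08195272, 0.08394427]))
cap top [0.10705221 0.10898207 0.1106499 ]
dyaw 0.0 q [ 21.  47. -28. 108.  38.  34. -14.]
[[(-2.98), (0.44), (-2.32), (-0.0), 0.4], [(-2.98), (0.44), (-2.32), (-0.0), 0.4], [(-2.98), (0.44), (-2.32), (-0.0), 0.4], [(-2.98), (0.44), (-2.32), (-0.0), 0.4]]
```

The housing is seated on the post: body top at 76 mm, cap top at about 109 mm. Next is the clamp handle.

Call:
{"fn": "drive_tool", "kwargs": {"deltas": [[[0,0,-5,0,0.8],[0,0,-5,0,0.6],[0,0,-4.8,0,0.5],[-2,0,0,0,0.5],[-4.5,0,0,0,0.5],[-4.5,0,0,0,0.5],[-4.5,0,0,0,0.5],[-4.5,0.1,0,0,0.5],[-1.2,0,0,0,0.5],[0,0,3,0,0.5]]]}}

```text
t: 11.9
eef_pos: [0.6117, -0.2975, 0.2235]
orientation: [179.6, 0.3, 106.6]
wrist_force: [0.8, -0.2, 0.2]
opening: 0.499
grasp_force: 0.0
```

```bash
python3 - <<'E' | tail -5 | sed 's/np.float64//g'
from circ import *
from p import plan
s=observe();print(s['eef_pos'],s['opening'],s['wrist_force'],s['qpos'].round(0))
plan(.607,-.2936,.104,107,3,.5)
E
```

```text
hb [0.5159 0.3112 0.0952] [0.5352 0.3285 0.0779]
hc [0.4267 0.2747 0.1009] [0.4426 0.2958 0.0742]
[ 0.61171228 -0.29749385  0.2235454 ] 0.49859268626918546 [ 0.81702618 -0.15019247  0.2410545 ] [ 39.  48. -35.  80.  30.  61.  15.]
dyaw 0.4 q [ 39.  48. -35.  80.  30.  61.  15.]
[[(0.17), (-0.11), (3.98), (-0.002), 0.5], [(0.17), (-0.11), (3.98), (-0.002), 0.5], [(0.17), (-0.11), (3.98), (-0.002), 0.5]]
```

Call:
{"fn": "drive_tool", "kwargs": {"deltas": [[[0.2,-0.2,4,0,0.5],[0.2,-0.1,4,0,0.5],[0,0,3.5,0,0.5],[0,0,0,0,0.5],[0,0,0,0,0.5]]]}}

```text
t: 12.4
eef_pos: [0.6053, -0.2901, 0.1062]
orientation: [180.0, -0.0, 107.0]
wrist_force: [0.4, 0.5, 0.0]
opening: 0.499
grasp_force: 0.0
```

```bash
python3 - <<'E' | tail -5 | sed 's/np.float64//g'
from circ import *
from p import plan
s=observe();print(s['eef_pos'],s['opening'],s['wrist_force'])
W=cloud(cap('wrist'));u=np.array([np.cos(np.radians(-73)),np.sin(np.radians(-73))]);v=np.array([-u[1],u[0]])
P=pts(W,(.59,-.24),.09,.08,.2);q=P[:,:2]-[.5453,-.0918];X=q@u;Y=q@v
for x0 in(.17,.18,.19,.2,.21): m=(X>x0)&(X<x0+.01)&(abs(Y)<.013);print(x0,m.sum(),P[m][:,2].max() if m.any() else '',Y[m].min() if m.any() else '',Y[m].max() if m.any() else '')
E
```

```text
0.17 1580 0.18826771439151602 -0.012991285069561827 0.01298838925474929
0.18 3799 0.19899315078974192 -0.012997239044634918 0.012995391393416272
0.19 708 0.1947952579274719 -0.006458939256529868 0.00916822533195433
0.2 737 0.13110149913483135 -0.006474094286177301 0.009122858258217629
0.21 433 0.13345720784249945 -0.006392521615671589 0.009577468941827426
```

```bash
python3 -c "
import numpy as np
a=np.linspace(1.178,-.10,15);X=9.11*np.sin(a);Z=9.11*np.cos(a)
print([[round(x,2),round(z,2)] for x,z in zip(-np.diff(X),-np.diff(Z))])"
```

```text
[[np.float64(0.35), np.float64(-0.75)], [np.float64(0.42), np.float64(-0.72)], [np.float64(0.48), np.float64(-0.68)], [np.float64(0.54), np.float64(-0.63)], [np.float64(0.6), np.float64(-0.58)], [np.float64(0.65), np.float64(-0.52)], [np.float64(0.69), np.float64(-0.46)], [np.float64(0.73), np.float64(-0.39)], [np.float64(0.77), np.float64(-0.33)], [np.float64(0.79), np.float64(-0.25)], [np.float64(0.81), np.float64(-0.18)], [np.float64(0.82), np.float64(-0.11)], [np.float64(0.83), np.float64(-0.03)], [np.float64(0.83), np.float64(0.05)]]
```

Call:
{"fn": "drive_tool", "kwargs": {"deltas": [[[0,0.15,0.3,0,0.4],[0,0,0,0,0.2],[0,0,0,0,0.1],[0,0,0,0,0.1],[0,0,0,0,0.1]]], "grip_force": 25}}

```text
t: 12.95
eef_pos: [0.6081, -0.2901, 0.1036]
orientation: [179.8, 0.1, 107.0]
wrist_force: [3.3, 0.2, 1.1]
opening: 0.17
grasp_force: 25.0
```

Call:
{"fn": "drive_tool", "kwargs": {"deltas": [[[0.35,0,-0.75,0,0.1],[0.42,0,-0.72,0,0.1],[0.48,0,-0.68,0,0.1],[0.54,0,-0.63,0,0.1],[0.6,0,-0.58,0,0.1],[0.65,0,-0.52,0,0.1],[0,0,0,0,0.1]]]}}

```text
t: 13.65
eef_pos: [0.5984, -0.2595, 0.1428]
orientation: [179.9, -0.0, 107.1]
wrist_force: [2.9, 2.5, 0.4]
opening: 0.164
grasp_force: 24.9
```

Call:
{"fn": "drive_tool", "kwargs": {"deltas": [[[0.69,0,-0.46,0,0.1],[0.73,0,-0.39,0,0.1],[0.77,0,-0.33,0,0.1],[0.79,0,-0.25,0,0.1],[0.81,0,-0.18,0,0.1],[0.82,0,-0.11,0,0.1],[0,0,0,0,0.1]]]}}

```text
t: 14.35
eef_pos: [0.5855, -0.2184, 0.1579]
orientation: [179.9, 0.2, 107.0]
wrist_force: [9.5, -1.2, -9.6]
opening: 0.171
grasp_force: 25.0
```

Call:
{"fn": "drive_tool", "kwargs": {"deltas": [[[0.6,0,-0.03,0,0.1],[0.6,0,0,0,0.1],[0.5,0,0.03,0,0.1],[0.3,0,0.03,0,0.1],[0,0,0,0,0.1]]]}}

```text
t: 14.85
eef_pos: [0.5802, -0.2013, 0.1581]
orientation: [179.8, 0.3, 106.9]
wrist_force: [8.2, -4.9, -6.6]
opening: 0.175
grasp_force: 25.0
```

Call:
{"fn": "drive_tool", "kwargs": {"deltas": [[[0.25,0,0.02,0,0.1],[0.1,0,0,0,0.1],[0,0,0,0,0.1],[0,0,0,0,0.1]]]}}

```text
t: 15.25
eef_pos: [0.5802, -0.2013, 0.1581]
orientation: [179.8, 0.5, 106.7]
wrist_force: [12.3, -8.9, -8.0]
opening: 0.174
grasp_force: 25.0
```

```bash
python3 - <<'E' | tail -12 | sed 's/np.float64//g'
from circ import *
s=observe();print(s['eef_pos'],s['wrist_force'])
u=np.array([np.cos(np.radians(-73)),np.sin(np.radians(-73))]);v=np.array([-u[1],u[0]])
for n in('wrist','scene'):
    c=cap(n);P=pts(cloud(c),(.55,-.1),.12,.05,.16);q=P[:,:2]-[.5453,-.0918];X=q@u;Y=q@v
    for x0 in(-.015,0.012,.03,.045): m=(X>x0)&(X<x0+.012)&(abs(Y)<.009);print(n,x0,m.sum(),np.percentile(P[m][:,2],[5,50,95]).round(4) if m.any() else '')
cv2.imwrite('pics/s6.png',cv2.resize(c['image'][115:235,170:330],None,fx=4,fy=4,interpolation=cv2.INTER_CUBIC))
E
```

```text
peg [0.6122 0.3471 0.0579] [0.6262 0.3628 0.0523]
hb [0.5159 0.3112 0.0952] [0.5352 0.3285 0.0779]
hc [0.4267 0.2747 0.1009] [0.4426 0.2958 0.0742]
[ 0.58017874 -0.2012646   0.1581258 ] [12.3352374  -8.92060714 -7.998542  ]
wrist -0.015 187 [0.1342 0.1364 0.1428]
wrist 0.012 808 [0.0741 0.103  0.1348]
wrist 0.03 362 [0.1291 0.1328 0.1341]
wrist 0.045 331 [0.1272 0.132  0.1332]
scene -0.015 77 [0.0806 0.1062 0.1386]
scene 0.012 39 [0.0749 0.1274 0.1347]
scene 0.03 31 [0.1208 0.1285 0.1338]
scene 0.045 29 [0.1202 0.1273 0.1334]
```

View pics/s6.png

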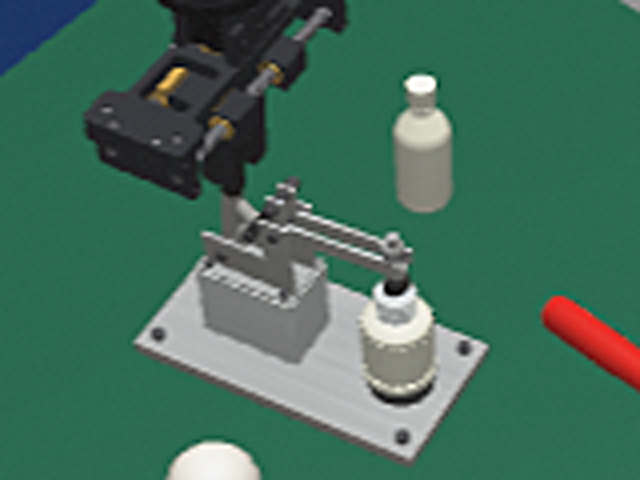

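The view shows the clamp arm level, the spindle on the cap at (395,290), and the handle upright against its stop. More command only raised the force, so the clamp is over centre. Swinging back open now.

Call:
{"fn": "drive_tool", "kwargs": {"deltas": [[[-0.4,0,0,0,0.1],[-0.6,0,0,0,0.1],[-0.83,0,0,0,0.1],[-0.83,0,0.04,0,0.1],[-0.82,0,0.11,0,0.1],[-0.81,0,0.18,0,0.1],[-0.79,0,0.25,0,0.1],[-0.77,0,0.33,0,0.1],[0,0,0,0,0.1]]]}}

```text
t: 16.25
eef_pos: [0.5952, -0.2491, 0.1493]
orientation: [179.9, -0.1, 107.0]
wrist_force: [3.3, 3.6, 2.3]
opening: 0.175
grasp_force: 24.9
```

```bash
cat > arc.py <<'E'
from h import *
s=observe();e=s['eef_pos'];u=np.array([np.cos(np.radians(-73)),np.sin(np.radians(-73))])
X=(e[:2]-[.5453,-.0918])@u-.123;Z=e[2]+.0187-.087;a=np.arctan2(X,Z);print('r',np.hypot(X,Z),'a',a,'clamp',1.18-a)
t=np.linspace(a,1.2,max(2,int((1.2-a)/.09)+1));x=9.1*np.sin(t);z=9.1*np.cos(t);print(np.c_[-np.diff(x)-0,-np.diff(z)].round(2).tolist(),'first corr',(100*X-x[0]).round(2),(100*Z-z[0]).round(2))
E
python3 arc.py
```

```text
r 0.0912179446156358 a 0.47875296845715853 clamp 0.7012470315428414
[[-0.71, 0.41], [-0.67, 0.47], [-0.63, 0.53], [-0.57, 0.59], [-0.52, 0.63], [-0.46, 0.68], [-0.4, 0.72], [-0.33, 0.75]] first corr 0.01 0.02
```

Call:
{"fn": "drive_tool", "kwargs": {"deltas": [[[-0.71,0,0.41,0,0.1],[-0.67,0,0.47,0,0.1],[-0.63,0,0.53,0,0.1],[-0.57,0,0.59,0,0.1],[-0.52,0,0.63,0,0.1],[-0.46,0,0.68,0,0.1],[-0.4,0,0.72,0,0.1],[-0.33,0,0.75,0,0.1],[0,0,0,0,0.1],[0,0,0,0,0.1]]]}}

```text
t: 17.25
eef_pos: [0.6084, -0.2913, 0.1021]
orientation: [179.8, 0.0, 107.0]
wrist_force: [3.0, 2.8, 6.1]
opening: 0.161
grasp_force: 24.9
```

```bash
python3 arc.py
```

```text
r 0.09261847426841173 a 1.1973941540417945 clamp -0.017394154041794563
[[-0.01, 0.02]] first corr 0.15 0.06
```

Call:
{"fn": "drive_tool", "kwargs": {"deltas": [[[0,0,0,0,0.3],[0,0,0,0,0.5],[0,0,0,0,0.5],[0,0,-3,0,0.5],[0,0,-5,0,0.5],[0,0,-5,0,0.6],[0,0,-2,0,0.7],[4,0,0,0,0.8],[4.5,0,0,0,0.8],[4.5,0,0,0,0.8]]]}}

```text
t: 18.25
eef_pos: [0.5674, -0.1672, 0.2508]
orientation: [-179.9, 0.0, 106.8]
wrist_force: [1.4, 0.3, -0.1]
opening: 0.799
grasp_force: 0.0
```

Call:
{"fn": "drive_tool", "kwargs": {"deltas": [[[4.5,0,0,0,0.8],[3.3,-0.1,0,0,0.8],[0,0,0,0,0.8],[0,0,0,0,0.8]]]}}

```text
t: 18.65
eef_pos: [0.5447, -0.0935, 0.2511]
orientation: [-179.9, 0.1, 107.0]
wrist_force: [0.5, -0.6, 0.5]
opening: 0.801
grasp_force: 0.0
```

```bash
python3 - <<'E' | tail -12 | sed 's/np.float64//g'
from circ import *
from p import plan
s=observe();print(s['eef_pos'],s['wrist_force'],s['orientation'])
u=np.array([np.cos(np.radians(-73)),np.sin(np.radians(-73))]);v=np.array([-u[1],u[0]])
c=cap('scene');P=pts(cloud(c),(.6,-.2),.2,.02,.26);q=P[:,:2]-[.5453,-.0918];X=q@u;Y=q@v
m=(X>.17)&(abs(Y)<.02)&(X<.24);l=np.polyfit(X[m],P[m][:,2],1);print('handle slope',m.sum(),l,np.arctan(l[0]),'exp .39')
W=cloud(cap('wrist'));P=pts(W,(.5455,-.092),.03,.01,.13);print('cap top',np.percentile(P[:,2],[90,98,100]))
S=P[(P[:,2]>.085)&(P[:,2]<.104)];print('cap circle',S.min(0),S.max(0))
S=P[(P[:,2]>.04)&(P[:,2]<.078)];print('body',S.min(0),S.max(0))
P2=pts(W,(.5455,-.092),.04,.09,.125);print(len(P2))
plan(.5453,-.0913,.053,107,1,.8)
E
```

```text
grip [ 0.6078 -0.2848  0.1257] [ 0.6627 -0.1832  0.2256]
peg [0.6122 0.3471 0.0579] [0.626  0.3633 0.0507]
hb [0.5159 0.3112 0.0952] [0.5351 0.3283 0.0772]
hc [0.4267 0.2747 0.1009] [0.4434 0.2963 0.0749]
[ 0.54468289 -0.093515    0.25108612] [ 0.48694919 -0.56906709  0.53020805] [-179.90026122    0.06495973  107.00700597]
handle slope 157 [0.37687366 0.04843801] 0.36041231462561685 exp .39
cap top [0.10394456 0.10597417 0.10792596]
cap circle [ 0.53230233 -0.10429413  0.08543216] [ 0.55910628 -0.07837902  0.10398527]
body [ 0.52159399 -0.11584512  0.04000154] [ 0.56983266 -0.06759932  0.07799927]
543
dyaw 0.2 q [ 27.  37. -37. 101.  27.  52.  -5.]
[[(0.36), (0.12), (19.79), (-0.003), 0.8]]
```

The cap top has dropped about 3 mm to 106 mm, so the cap is home. Regripping the housing on the post.

Call:
{"fn": "drive_tool", "kwargs": {"deltas": [[[0.2,0.1,5,0,0.8],[0,0,5,0,0.8],[0,0,5,0,0.8],[0,0,3,0,0.8],[0,0,1.7,0,0.8],[0,0,0,0,0.6],[0,0,0,0,0.5],[0,0,0,0,0.4],[0,0,0,0,0.4],[0,0,0,0,0.4]]], "grip_force": 12}}

```text
t: 19.75
eef_pos: [0.5462, -0.0911, 0.0553]
orientation: [179.9, 0.0, 106.9]
wrist_force: [0.2, -1.7, 0.7]
opening: 0.568
grasp_force: 12.0
```

Call:
{"fn": "drive_tool", "kwargs": {"deltas": [[[0,0,-1,0,0.4],[0,0,-1.5,0,0.4],[0,0,-2,0,0.4],[0,0,-3,0,0.4],[2,0,-3,0,0.4],[4,0,-2,0,0.4],[0,0,0,0,0.4],[0,0,0,0,0.4]]]}}

```text
t: 20.55
eef_pos: [0.5282, -0.0325, 0.1808]
orientation: [179.9, 0.0, 107.1]
wrist_force: [-0.3, -0.5, -1.7]
opening: 0.562
grasp_force: 12.0
```

```bash
python3 - <<'E' | tail -12 | sed 's/np.float64//g'
from circ import *
from p import plan
s=observe();e=s['eef_pos'];print(e,s['wrist_force'],s['opening'])
W=cloud(cap('wrist'))
tx=np.array([np.cos(np.radians(s['orientation'][2])),np.sin(np.radians(s['orientation'][2]))]);ty=np.array([tx[1],-tx[0]])
for a,b in((.033,.05),(-.01,.02)):
    P=pts(W,e,.04,e[2]+a,e[2]+b); q=P[:,:2]-e[:2];X=q@tx;Y=q@ty;m=abs(Y)<.012;print('Xmax',X[m].max())
P=pts(W,e,.02,e[2]+.03,.4);print('cap top rel tcp',np.percentile(P[:,2],98)-e[2])
c=cap('scene');d=cv2.absdiff(c['image'],cv2.imread('pics/s1.png')).max(2)
print('diff handle',(d[140:180,185:228]>40).sum(),'arm',(d[138:185,228:256]>40).sum())
B=cloud(c)
print(cone(pts(B,(.615,.358),.03,.027,.062),.024,(.615,.358)))
P=pts(B,(.5,.31),.25,.06,.12)
for c0 in((.52,.32),(.427,.285)):
    P=pts(B,c0,.05,.08,.103);print('cap of finished',len(P),(P.min(0)+P.max(0))/2)
plan(.61,.34,.2,20,1,.4)
E
```

```text
hb [0.5159 0.3112 0.0952] [0.5355 0.3284 0.0783]
hc [0.4267 0.2747 0.1009] [0.4427 0.2958 0.0765]
[ 0.5282321  -0.03248504  0.18075725] [-0.28741096 -0.49140388 -1.7390475 ] 0.5622127566487716
Xmax 0.013700878955582465
Xmax 0.024399201361443277
cap top rel tcp 0.09129442107723082
diff handle 0 arm 0
(array([0.6125, 0.3598]), (0.001))
cap of finished 139 [0.52248996 0.32545431 0.09150922]
cap of finished 131 [0.42859508 0.29030244 0.09151266]
dyaw -86.9 q [ 18.  40. -33. 109.  33.  40. -17.]
[[(33.45), (18.75), (-2.07), (1.517), 0.4]]
```

```bash
python3 -c "
from p import *
plan(.57,.24,.2,20.5,12,.4)" | sed 's/np.float64//g'
```

```text
dyaw -86.4 q [ 18.  40. -33. 109.  33.  40. -17.]
[[(2.09), (1.0), (-0.17), (0.126), 0.4], [(2.2), (0.73), (-0.17), (0.126), 0.4], [(2.27), (0.45), (-0.17), (0.126), 0.4], [(2.31), (0.16), (-0.17), (0.126), 0.4], [(2.31), (-0.13), (-0.17), (0.126), 0.4], [(2.28), (-0.42), (-0.17), (0.126), 0.4], [(2.21), (-0.7), (-0.17), (0.126), 0.4], [(2.1), (-0.97), (-0.17), (0.126), 0.4], [(1.96), (-1.23), (-0.17), (0.126), 0.4], [(1.79), (-1.46), (-0.17), (0.126), 0.4], [(1.6), (-1.68), (-0.17), (0.126), 0.4], [(1.37), (-1.86), (-0.17), (0.126), 0.4]]
```

Call:
{"fn": "drive_tool", "kwargs": {"deltas": [[[2.1,1.0,-0.2,0.126,0.4],[2.2,0.7,-0.2,0.126,0.4],[2.3,0.4,-0.2,0.126,0.4],[2.3,0.2,-0.2,0.126,0.4],[2.3,-0.1,-0.2,0.126,0.4],[2.3,-0.4,-0.2,0.126,0.4],[2.2,-0.7,-0.2,0.126,0.4],[2.1,-1,-0.2,0.126,0.4],[2,-1.2,-0.2,0.126,0.4],[1.8,-1.5,-0.2,0.126,0.4]]]}}

```text
t: 21.65
eef_pos: [0.5635, 0.1955, 0.1985]
orientation: [180.0, 0.1, 34.4]
wrist_force: [-0.5, -0.2, -0.6]
opening: 0.564
grasp_force: 12.0
```

Call:
{"fn": "drive_tool", "kwargs": {"deltas": [[[1.6,-1.7,0,0.126,0.4],[1.4,-1.9,0,0.126,0.4],[0,0,0,0,0.4],[0,0,0,0,0.4]]]}}

```text
t: 22.05
eef_pos: [0.5702, 0.2415, 0.1985]
orientation: [179.9, 0.1, 20.4]
wrist_force: [-0.3, -0.1, -1.2]
opening: 0.562
grasp_force: 12.0
```

```bash
python3 - <<'E' | tail -8 | sed 's/np.float64//g'
from circ import *
from p import plan
s=observe();e=s['eef_pos'];print(e,s['wrist_force'],s['opening'],s['orientation'])
W=cloud(cap('wrist'))
P=pts(W,(.614,.359),.03,.027,.062);print(len(P),cone(P,.024,(.614,.359)),'top',pts(W,(.614,.359),.03,.02,.1)[:,2].max())
tx=np.array([np.cos(np.radians(s['orientation'][2])),np.sin(np.radians(s['orientation'][2]))]);ty=np.array([tx[1],-tx[0]])
P=pts(W,e,.04,e[2]-.01,e[2]+.02); q=P[:,:2]-e[:2];X=q@tx;Y=q@ty;m=abs(Y)<.012;print('Xmax',X[m].max())
for c0 in((.52,.32),(.427,.285)):
    P=pts(W,c0,.05,.082,.1);print('cap of finished',len(P),(P.min(0)+P.max(0))/2 if len(P) else '')
plan(.614,.359,.13,20.5,1,.4)
E
```

```text
hc [0.4267 0.2747 0.1009] [0.4421 0.2966 0.0757]
[0.57016515 0.24148974 0.19845204] [-0.34937178 -0.14586116 -1.18642835] 0.5622344822150819 [179.92271651   0.11147675  20.41760261]
932 (array([0.614 , 0.3611]), (0.0005)) top 0.06803903512875364
Xmax 0.022848497735765604
cap of finished 406 [0.52127412 0.32479283 0.09102847]
cap of finished 0 
dyaw 0.2 q [ -24.   42.   -6.   93.    6.   46. -102.]
[[(8.21), (-9.6), (6.86), (-0.003), 0.4]]
```

Call:
{"fn": "drive_tool", "kwargs": {"deltas": [[[2,-2.4,0,0,0.4],[2.1,-2.4,0,0,0.4],[2.1,-2.4,0,0,0.4],[2.1,-2.4,2,0,0.4],[0,0,3,0,0.4],[0,0,2,0,0.4],[0,0,0,0,0.4],[0,0,0,0,0.4]]]}}

```text
t: 22.9
eef_pos: [0.6155, 0.3595, 0.1294]
orientation: [179.9, 0.0, 20.2]
wrist_force: [-0.7, 0.5, -0.2]
opening: 0.563
grasp_force: 12.0
```

```bash
python3 - <<'E' | tail -5 | sed 's/np.float64//g'
from circ import *
from p import plan
s=observe();e=s['eef_pos'];print(e,s['wrist_force'],s['opening'],s['orientation'])
W=cloud(cap('wrist'))
P=pts(W,(.614,.359),.03,.027,.062);print(len(P),cone(P,.024,(.614,.359)) if len(P)>20 else'')
plan(.614,.3605,.0545,20.5,1,.4)
E
```

```text
hc [0.4267 0.2747 0.1009] [0.4421 0.2966 0.0757]
[0.61551413 0.35949889 0.12941401] [-0.69326693  0.54027452 -0.23789627] 0.5631134260329987 [179.93765652   0.0375905   20.24177729]
723 (array([0.6135, 0.36  ]), (0.0003))
dyaw 0.3 q [ -32.   53.   -5.   78.    5.   49. -108.]
[[(-0.18), (-0.09), (7.6), (-0.004), 0.4]]
```

Call:
{"fn": "drive_tool", "kwargs": {"deltas": [[[-0.15,-0.1,1,0,0.4],[0,0,1.2,0,0.4],[0,0,1.2,0,0.4],[0,0,1,0,0.4],[0,0,0.8,0,0.4],[0,0,0,0,0.4]]]}}

```text
t: 23.55
eef_pos: [0.6121, 0.3613, 0.0755]
orientation: [180.0, 0.2, 20.3]
wrist_force: [-0.4, 0.3, -1.6]
opening: 0.565
grasp_force: 12.0
```

Call:
{"fn": "drive_tool", "kwargs": {"deltas": [[[0.1,0,0.5,0,0.4],[0,0,0.5,0,0.4],[0,0,0.5,0,0.4],[0,0,0.3,0,0.4],[0,0,0,0,0.4]]]}}

```text
t: 24.05
eef_pos: [0.6147, 0.3611, 0.0589]
orientation: [179.9, -0.0, 20.3]
wrist_force: [3.5, -2.4, -3.1]
opening: 0.56
grasp_force: 12.0
```

Call:
{"fn": "drive_tool", "kwargs": {"deltas": [[[0.04,0.07,0.2,0,0.4],[0,0,0.2,0,0.4],[0,0,0.15,0,0.4],[0,0,0,0,0.4]]]}}

```text
t: 24.45
eef_pos: [0.615, 0.3613, 0.0538]
orientation: [180.0, -0.0, 20.3]
wrist_force: [2.4, -2.3, -0.2]
opening: 0.564
grasp_force: 12.0
```

Call:
{"fn": "drive_tool", "kwargs": {"deltas": [[[0,0,0.1,0,0.4],[0,0,0,0,0.4],[0,0,0,0,0.5],[0,0,0,0,0.65],[0,0,0,0,0.8],[0,0,0,0,0.8],[0,0,0,0,0.8]]]}}

```text
t: 25.15
eef_pos: [0.6136, 0.3624, 0.0524]
orientation: [-179.9, 0.1, 20.4]
wrist_force: [0.5, 0.5, -0.5]
opening: 0.801
grasp_force: 0.0
```

Call:
{"fn": "drive_tool", "kwargs": {"deltas": [[[0,0,-2,0,0.8],[0,0,-4,0,0.8],[0,0,-4.5,0,0.8],[0,0,-4.5,0,0.8],[-4,4,0,0,0.8],[-4,4,0,0,0.8],[-4,4,0,0,0.8],[0,0,0,0,0.8],[0,0,0,0,0.8]]]}}

```text
t: 26.05
eef_pos: [0.5517, 0.2245, 0.2032]
orientation: [-180.0, 0.0, 20.2]
wrist_force: [-0.2, 1.3, -0.5]
opening: 0.797
grasp_force: 0.0
```

```bash
python3 - <<'E' | tail -8 | sed 's/np.float64//g'
from circ import *
s=observe();print(s['eef_pos'],s['wrist_force'],s['opening'])
c=cap('scene');
cv2.imwrite('pics/end.png',np.vstack([cv2.resize(c['image'][200:400,330:470],None,fx=2,fy=2,interpolation=cv2.INTER_CUBIC)]))
for n in('scene','wrist'):
    W=cloud(cap(n))
    for nm,c0 in(('new',(.6137,.3602)),('b',(.521,.325)),('c',(.427,.29))):
        P=pts(W,c0,.03,.05,.14); T=P[P[:,2]>.08]
        if len(T)>5: print(n,nm,len(P),'top',np.percentile(P[:,2],[98,100]).round(4),'cap mid',((T.min(0)+T.max(0))/2)[:2].round(4))
E
```

```text
hb [0.5159 0.3112 0.0952] [0.5364 0.3281 0.0786]
hc [0.4267 0.2747 0.1009] [0.4421 0.2966 0.0757]
[0.55168637 0.22448753 0.20316481] [-0.1886934   1.25618606 -0.52785816] 0.797402797769775
scene new 469 top [0.1039 0.1058] cap mid [0.6159 0.3616]
scene b 434 top [0.1046 0.1058] cap mid [0.5221 0.3257]
scene c 406 top [0.1041 0.1058] cap mid [0.4298 0.2908]
wrist new 2800 top [0.1044 0.1058] cap mid [0.6131 0.361 ]
wrist b 2144 top [0.1042 0.1054] cap mid [0.5219 0.3237]
```

View pics/end.png

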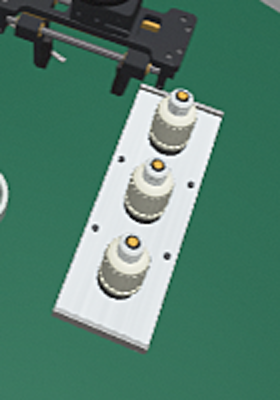

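The view shows all three housings upright on the rack, the new one at (125,265). Its cap top is level with the two finished ones at 104–106 mm, so it is fully down with the cap home. Handing in.

```bash
python3 -c "
from cell import job
print(job.hand_in())"
```

```text
the job is handed in; nothing more can be done
None
```

The cap was pressed home with the clamp, the clamp swung fully back open, and the housing seated fully down on the free rack peg; I handed the job in at about 26 s, and no verdict came back.

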